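# Fit the clean filter cassette in the bench dust extractor

## Task

Fit the clean, white-pleated filter cassette in the bench dust extractor: slip its toe end in under the lip at a slant, lay it down level on its seat in the bay, and lock it with the red quarter-turn stud, pushed in and turned clockwise until it springs back into its locked notch with its tongue over the cassette's heel. Leave the spent brown cassette and the other things on the bench where they are.

Things in the scene. Friction and masses are not known exactly. Their poses are not given: they have to be found in the camera images.
- clean_center (a point): Clean filter cassette, flat on the bench: black frame 180 long (x) x 66 wide (y) x 40 mm high, white pleats, 0.25 to 0.5 kg. This point: middle of the frame, 20 mm above its underside. x runs from toe end (-x) to heel end (+x), z up. A steel strike strip, 2 mm high and 18 mm long, lies on top of the frame at the heel end.
- clean_grip (a point): Where to hold the clean cassette: its orange grip rib, 54 long (x) x 16 thick (y) x 40 mm high, standing on top of the frame. This point is on the rib's middle, 15 mm heelward of and 42 mm above clean_center, 18 mm below the rib's top, 22 mm above the frame's top. Fingers close across y on 16 mm. Same axes as clean_center.
- clean_heel (a point): Middle of the clean cassette's heel end face, 90 mm from clean_center along +x, 20 mm above its underside.
- bay_seat (a point): Centre of the seat (floor) of the filter bay in the bench dust extractor, a grey box fixed to the bench; seat 70 mm above the bench. x points from the bay's toe end to its heel end (roughly away from the robot), z up. Bay: 200 mm long (x -100 to +100), 80 mm wide (y -40 to +40), walls up to the deck, 42 mm above the seat. Seated, clean_center is 20 mm above this point, within 10 mm of it in x, 7 in y.
- lip_edge (a point): Lower edge of the lip (yellow edging) of the fixed cowl over the bay's toe end, at x = -50, y = 0, 62 mm above bay_seat; same axes. The cowl reaches from x = -165 to this lip, y -58 to +58; its top is 66 mm above the seat, its underside slopes down from 62 mm above the seat here to 46 mm at the toe wall.
- bay_mouth (a point): Centre of the bay's open mouth, between lip and heel wall: x = +25, y = 0, 42 mm above bay_seat; same axes. Only 150 mm long (x -50 to +100), so the cassette goes in toe first, slanted 25 to 40 degrees with heel up, slid down along its own length under the lip till the toe is near the seat and within 40 mm of the toe wall, then laid level.
- motor_top (a point): Top centre of the extractor's motor housing with its round fan grille, 80 mm above bay_seat's height: a block beside the bay, from x = -160 to +55 and y = -80 to -195 in bay_seat's axes. The whole extractor measures 340 (x -165 to +175) by 258 mm (y -200 to +58); from its -y side a hose lies on the bench.
- stud_head (a point): Red wing head of the quarter-turn stud, on the stud's axis, 30 mm beyond the bay's heel wall (x = +130, y = 0 from bay_seat; 78 mm above the seat when unpressed). The wing is 46 long (own x) x 11 thick (own y) x 32 mm high, from 18 mm below to 14 mm above this point; grip it across its thickness from above.
- stud_tongue (a point): Tip of the flat steel tongue under the wing, 58 mm from the stud's axis along stud_head's x, 22 mm below stud_head; 20 wide, 4 mm thick, underside 54 mm above the seat unpressed. When open it points aside, nearly along the bay's -y; when locked along the bay's -x, over the cassette's heel.
- stud_push (a joint): How far the stud is pushed down, m: 0 when open, stop at 0.0105. A spring pushes it up, with 4.4 N at 0 and 11 N at the stop. A cross pin under the deck keeps it from turning unless it is pushed in 0.008 or more. Let go when fully turned, it springs up to 0.0055 and is locked; let go part-way, it stays at 0.008, not locked.
- stud_turn (a joint): Turn of the stud, rad, clockwise seen from above: 0 open (play 0.07), stop at 1.48 locked (play 0.07). Little friction once it is pushed in; it must not be forced round without being pushed in.
- spent_center (a point): Spent filter cassette, of the same shape as the clean one but with brown pleats; the middle of its frame, 20 mm above its underside. It stays where it lies.
- glue: White and blue glue bottle, standing, 56 mm diameter, 130 mm high; origin at its foot.
- neck_block: Wooden neck-support block, 55 x 90 x 70 mm high; origin under its centre.
- knife: Palette knife with red handle, lying, 210 mm long along its x, handle to -x; origin near its middle at bench height.
- fret_file: Fret file with wooden handle, lying, 245 mm long along its x, handle to -x; origin near its middle at bench height.
- tape: Roll of yellow tape lying flat, 90 mm diameter, 24 mm high; origin under its centre.
- marker: Black marker pen, lying, 140 mm long along its x; origin near its middle at bench height.

How it is judged:
By the outcome, as a careful person would: the job done as asked, in the order asked, and still so for the second after the job is handed in, with the robot touching nothing.
It also fails if it takes over 54 s, if anything falls off the work surface, if the arm or the gripper's body presses on something with over 40 N, if the wrist force passes 120 N, or if a joint passes its speed limit or range.

## Robot

A 6-joint arm with a two-finger parallel gripper is mounted at the origin on the work surface. World frame = base frame: x ahead of the robot, y to its left, z up, the work surface at z = 0. Lengths are in m, angles in rad, forces in N, time in s.
With the tool pointing down it reaches from about 0.35 to 0.975 m from the base axis. Payload 4.9 kg.
Tool frame: the origin (TCP) lies midway between the tips of the shut fingers; the grasp point (between the pads) lies 19 mm behind it; x points along the fingers, y is the direction in which the jaws open and shut, and the axes are right-handed (so a half turn about x gives the same grasp; the last joint's range is limited). The gripper opens to 85 mm and grips with 20 to 120 N. Pads are 22 mm wide; open, the fingers measure 114 mm over their backs; the gripper's body (76 mm by 85 mm) begins 54 mm behind the grasp point. The pads swing forward as they close: fully open they stand 13 mm farther back than shut.
Start: joints at [-1.221, 0.053, 1.613, -0, 1.476, -0.119], TCP at [0.282, -0.558, 0.231] pointing down, gripper open.
Joint ranges: [-3.01, 3.01], [-1.01, 2.22], [0.06, 2.58], [-1.02, 4.17], [0.09, 2.62], [-3.14, 3.14]. Speed limits (rad/s): [2.57, 2.57, 3.14, 3.14, 3.14, 3.14].

## Interface

Orientations are given as a unit quaternion [w, x, y, z].
In Python, from plant import manip gives the robot as it stands.
- The arm moves only by the tool send_rows, never from a script. Its argument "motion" is a list that holds one entry, the list of rows, each a list of 6 numbers: the shift along the world's x, y, z in cm, then the turn, a rotation vector about the world's x, y, z in rad. A call has 1 to 12 rows; each row shifts and turns the commanded pose from where the row before left it; what a row does not reach is not made up. A row lasts 1/12 s, in which the tool goes at most 41.7 mm and 7.16 degrees, less where a joint would pass 70% of its speed; a pose out of reach is approached as far as the arm can. A call with a gripper value outside its range is refused whole. "fingers" is the closure, from 0 (fully open) to 1 (shut), set as the call begins (left out, the last holds). The fingers move at their own pace and stop on an object; the grip force is fixed at half the most. Time passes only in rows, so rows that do not move let the fingers close. It gives the time, the measured TCP pose, the force and the opening at its end, in the units of the state.
- manip.state(): the state, without advancing time (a new reading comes with each control period).
- manip.grab_frame(name): name is "scene" or "side" or "wrist"; returns the picture (384x512x3 uint8, red, green, blue); there is no depth.
- manip.calibration(name): a dict with "mtx" (3x3 intrinsics, pixels), "cam_to_world" (4x4, takes a point from camera to world coordinates); the wrist camera has in their place "hand_eye" (4x4, takes a point from camera to tool coordinates, whose origin is the TCP and whose axes are the tool frame's). Camera axes: x right, y up, looking along -z (the intrinsics and any distortion apply to the point x, -y, -z); pixel columns grow to the right and rows downward; lengths in m; the calibration is good to about 2 mm. A picture is of the moment at which its call begins: read the wrist's pose just before it. calibration takes no time and is no camera call.
- manip.job_done(): hands the job in, once; it reports no verdict.
Trained networks look in the newest picture that a camera, given by its name, has taken for a name from the list of things; names that differ only in an ending like _2 or _b are one class to them, and where a whole thing is asked for, a point or a joint stands for the part that bears it (a point fixed in the world has none). Each returns a list of dicts, best first, with "confidence" (0 to 1); they miss things now and then, are a little off and sometimes report something else, mostly with a low value. They report only what shows in the picture. A call takes as long as a camera call.
- manip.boxes_of(query, camera): "centre" ([x, y, z] in m, in the coordinates of the camera as it stood for that picture, good to about 4 mm: the middle of the surface that is visible of it).
- manip.trace(query, camera): "region" (384x512 bool, what is visible of it).
- manip.landmark_of(query, camera): "centre" ([x, y, z] in m, in the coordinates of the camera as it stood for that picture, good to about 4 mm: a listed point, or the origin of a listed thing).
The state is a dict: "time": time; "joint_pos": joint angles; "joint_vel": joint speeds; "joint_efforts": joint torques, N m; "tool_pos": TCP position; "tool_rot": TCP orientation; "contact_force": force on the tool from outside, world axes, zero at the start; "ft_torque": the same for the moment, N m; "gripper_width": opening from 0.0 (shut) to 1.0 (fully open).
Only numpy, scipy, OpenCV 4.12 (cv2) and the standard library are available. Lean on these libraries where they do the work, as an engineer would, in place of code of your own. Each camera call takes 0.05 s, during which the arm holds its last target.

## Working session

There is one attempt and no reset: what is moved stays moved. The work goes in short steps, Python scripts to look and compute and a tool call to move; the robot and the scene stay as the last step left them, time stands still between calls to the robot, and variables do not carry over. Pictures are saved under pics/ and viewed, and the job is handed in when it is done.

Besides the shell and the picture viewer there is one more tool, called after "Request:" as name(argument=value, ...), one argument or row to a line, values as JSON. send_rows: Moves the arm, as the interface text tells. Its arguments: {"type":"object","properties":{"motion":{"type":"array","items":{"type":"array","items":{"type":"array","items":{"type":"number"}}}},"fingers":{"type":"number"}},"required":["motion"]}

```bash
ls; mkdir -p pics; cat > h.py <<'E'
import numpy as np, cv2
from plant import manip
from scipy.spatial.transform import Rotation as R
def T_tool(s):
    T=np.eye(4); q=s["tool_rot"]; T[:3,:3]=R.from_quat([q[1],q[2],q[3],q[0]]).as_matrix(); T[:3,3]=s["tool_pos"]; return T
def c2w(name,s=None):
    c=manip.calibration(name)
    if "cam_to_world" in c: return np.array(c["cam_to_world"])
    return T_tool(s or manip.state())@np.array(c["hand_eye"])
def w(T,p): return (T@np.r_[p,1])[:3]
def snap(name,fn):
    im=manip.grab_frame(name); cv2.imwrite("pics/"+fn,cv2.cvtColor(im,cv2.COLOR_RGB2BGR)); return im
E
python3 - <<'E'
from h import *
s=manip.state(); print(s)
for n in ["scene","side","wrist"]:
    T=c2w(n,s); snap(n,n+"0.png"); print(n,manip.calibration(n)["mtx"],T.round(3))
    for q in ["clean_center","clean_grip","clean_heel","bay_seat","lip_edge","bay_mouth","stud_head","stud_tongue","motor_top","spent_center","glue","neck_block"]:
        r=manip.landmark_of(q,n)
        print(n,q,[(round(d["confidence"],2),w(T,d["centre"]).round(4)) for d in r[:2]])
print(manip.state()["time"])
E
```

```text
pics
{'time': 0.0, 'joint_pos': array([-1.22099272e+00,  5.33899854e-02,  1.61429982e+00, -2.66855710e-05,
        1.47598900e+00, -1.19011842e-01]), 'joint_vel': array([ 0.00014315,  0.00068916, -0.0001853 ,  0.00076478,  0.00020144,
       -0.00140387]), 'joint_efforts': array([ 3.06512802e-04, -3.93675399e+01, -3.70180643e+01, -2.05190081e-04,
        6.79917153e-03,  4.75839613e-06]), 'tool_pos': array([ 0.2821655 , -0.55698156,  0.230039  ]), 'tool_rot': array([-0.16350674, -0.68767404, -0.1649699 ,  0.68786255]), 'contact_force': array([-0.36119439, -0.03120078, -0.21843432]), 'ft_torque': array([0.01240047, 0.02303949, 0.00533357]), 'gripper_width': 1.004493803658694}
scene [[409.61122872   0.         252.93827104]
 [  0.         409.61122872 187.51167838]
 [  0.           0.           1.        ]] [[-0.119 -0.829  0.546  1.267]
 [ 0.993 -0.096  0.071  0.224]
 [-0.006  0.551  0.835  1.18 ]
 [ 0.     0.     0.     1.   ]]
scene clean_center [(0.66, array([0.4794, 0.3546, 0.0199]))]
scene clean_grip [(0.78, array([0.4883, 0.3558, 0.0662]))]
scene clean_heel []
scene bay_seat [(0
[... 1522 characters left out ...]
[ 0.4828, -0.3438,  0.1482]))]
side spent_center [(0.7, array([0.4531, 0.1347, 0.0181]))]
side glue [(0.66, array([ 0.7888,  0.0389, -0.0025]))]
side neck_block [(0.67, array([ 0.7552,  0.25  , -0.0009]))]
wrist [[302.40879413   0.         252.47775578]
 [  0.         302.40879413 186.94725719]
 [  0.           0.           1.        ]] [[ 0.451  0.852  0.266  0.349]
 [-0.892  0.432  0.133 -0.523]
 [-0.002 -0.297  0.955  0.373]
 [ 0.     0.     0.     1.   ]]
wrist clean_center []
wrist clean_grip []
wrist clean_heel []
wrist bay_seat []
wrist lip_edge []
wrist bay_mouth []
wrist stud_head []
wrist stud_tongue []
wrist motor_top []
wrist spent_center []
wrist glue []
wrist neck_block []
1.95
```

View pics/scene0.png

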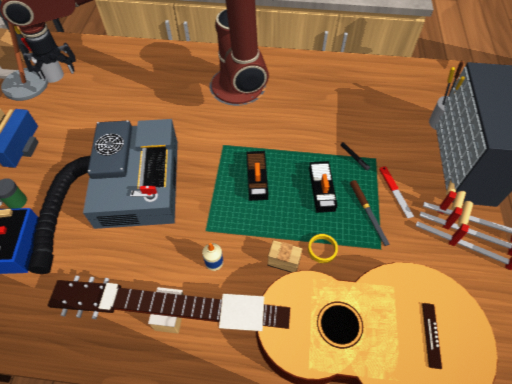

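View pics/side0.png

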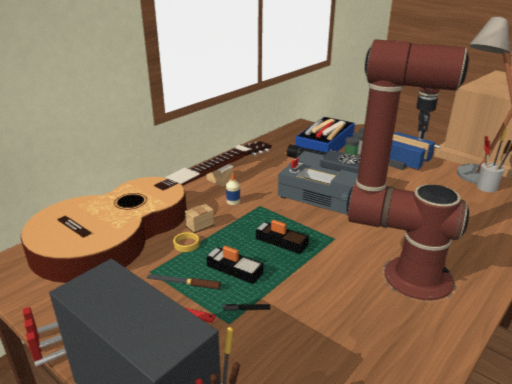

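View pics/wrist0.png

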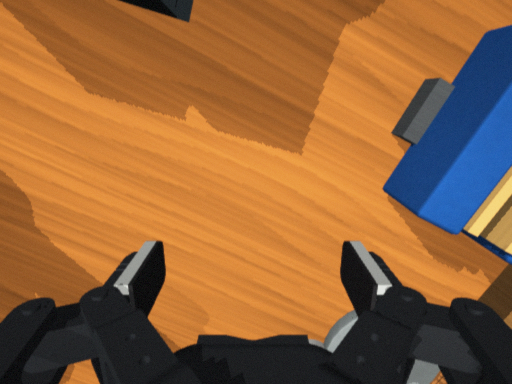

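```bash
python3 - <<'E'
from h import *
s=manip.state(); T=T_tool(s); print(T.round(3), np.array(manip.calibration("wrist")["hand_eye"]).round(3))
# fit bay yaw/position
def fit(model,obs):
    m=np.array(model)[:,:2];o=np.array(obs)[:,:2];a=m-m.mean(0);b=o-o.mean(0)
    th=np.arctan2((a[:,0]*b[:,1]-a[:,1]*b[:,0]).sum(),(a*b).sum()); c,sn=np.cos(th),np.sin(th);Rm=np.array([[c,-sn],[sn,c]])
    t=o.mean(0)-Rm@m.mean(0); return th,t,(o-(m@Rm.T+t)).round(4)
M=[[0,0],[0,0],[-.05,0],[-.05,0],[.025,0],[.025,0],[.13,0],[.13,0],[-.0525,-.1375],[-.0525,-.1375]]
O=[[.5064,-.2029],[.5089,-.1978],[.4561,-.2111],[.4579,-.2102],[.5368,-.1938],[.5327,-.1966],[.6368,-.1771],[.6378,-.1745],[.4788,-.3462],[.4828,-.3438]]
print(fit(M,O))
M=[[0,0],[0,0],[.015,0],[.015,0],[.09,0]];O=[[.4794,.3546],[.477,.3531],[.4883,.3558],[.4916,.3647],[.5682,.376]]
print(fit(M,O))
E
```

```text
[[ 0.     0.452 -0.892  0.282]
 [-0.    -0.892 -0.452 -0.558]
 [-1.     0.    -0.     0.231]
 [ 0.     0.     0.     1.   ]] [[-0.     0.297 -0.955 -0.142]
 [ 1.     0.001 -0.    -0.   ]
 [ 0.    -0.955 -0.297 -0.075]
 [ 0.     0.     0.     1.   ]]
(np.float64(0.18324864471949615), array([ 0.50816462, -0.2002738 ]), array([[-0.0018, -0.0026],
       [ 0.0007,  0.0025],
       [-0.0029, -0.0017],
       [-0.0011, -0.0008],
       [ 0.0041,  0.0019],
       [-0.    , -0.0009],
       [ 0.0008, -0.0005],
       [ 0.0018,  0.0021],
       [-0.0028, -0.0012],
       [ 0.0012,  0.0012]]))
(np.float64(0.23089508730400357), array([0.47753691, 0.35534763]), array([[ 0.0019, -0.0007],
       [-0.0005, -0.0022],
       [-0.0038, -0.003 ],
       [-0.0005,  0.0059],
       [ 0.0031,  0.0001]]))
```

Request:
send_rows(
  motion=[
    [[2.15, 3.02, 0.5, 0, 0, -0.024], [2.15, 3.02, 0.5, 0, 0, -0.024], [2.15, 3.02, 0.5, 0, 0, -0.024], [2.15, 3.02, 0.5, 0, 0, -0.024], [2.15, 3.02, 0.5, 0, 0, -0.024], [2.15, 3.02, 0.5, 0, 0, -0.024], [2.15, 3.02, 0.5, 0, 0, -0.024], [2.15, 3.02, 0.5, 0, 0, -0.024], [2.15, 3.02, 0.5, 0, 0, -0.024], [2.15, 3.02, 0.5, 0, 0, -0.024], [2.15, 3.02, 0.5, 0, 0, -0.024], [2.15, 3.02, 0.5, 0, 0, -0.022]],
  ],
)

```text
time: 2.95
tool_pos: [0.5412, -0.1935, 0.2918]
tool_rot: [0.064, 0.704, 0.064, -0.704]
contact_force: [0.7, -0.0, 0.5]
gripper_width: 1.001
```

```bash
python3 - <<'E'
from h import *
s=manip.state(); T=c2w("wrist",s); print(s["time"],s["tool_pos"],s["joint_pos"])
snap("wrist","w1.png"); print(np.abs(manip.state()["tool_pos"]-s["tool_pos"]))
for q in ["bay_seat","lip_edge","bay_mouth","stud_head","stud_tongue","motor_top"]:
    r=manip.landmark_of(q,"wrist")
    print(q,[(round(d["confidence"],2),w(T,d["centre"]).round(4)) for d in r[:2]])
E
```

```text
2.95 [ 0.54118172 -0.19345332  0.29180467] [-4.72746481e-01 -9.59945941e-02  1.65930593e+00 -6.27699263e-05
  1.57763279e+00  9.16374382e-01]
[0.00326996 0.00491895 0.00120514]
bay_seat [(0.69, array([ 0.5084, -0.2006,  0.0742]))]
lip_edge [(0.87, array([ 0.4577, -0.21  ,  0.1342]))]
bay_mouth [(0.56, array([ 0.5279, -0.1984,  0.1124]))]
stud_head [(0.97, array([ 0.6331, -0.1779,  0.146 ]))]
stud_tongue [(0.64, array([ 0.6405, -0.2346,  0.1244]))]
motor_top []
```

View pics/w1.png

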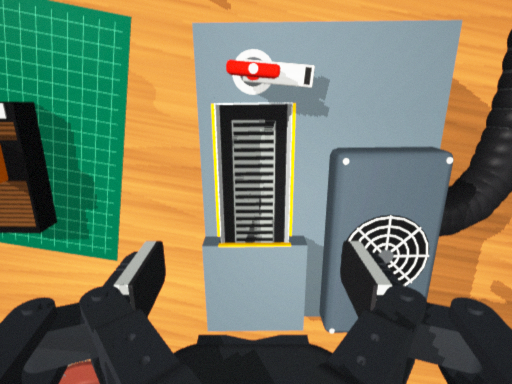

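```bash
cat >> h.py <<'E'
def px2w(T,K,u,v,z):
    d=np.array([(u-K[0,2])/K[0,0],-(v-K[1,2])/K[1,1],-1.0]); d=T[:3,:3]@d; o=T[:3,3]
    return o+d*(z-o[2])/d[2]
def w2px(T,K,p):
    c=np.linalg.inv(T)@np.r_[p,1]; return np.array([K[0,2]+K[0,0]*c[0]/-c[2],K[1,2]+K[1,1]*(-c[1])/-c[2]])
E
python3 - <<'E'
from h import *
print(manip.calibration("wrist").keys())
s=manip.state(); T=c2w("wrist",s); im=snap("wrist","w2.png"); print(s["time"],s["tool_pos"])
for q in ["bay_seat","lip_edge","bay_mouth","stud_head","stud_tongue"]:
    r=manip.landmark_of(q,"wrist")
    print(q,[(round(d["confidence"],2),w(T,d["centre"]).round(4)) for d in r[:2]])
K=np.array(manip.calibration("wrist")["mtx"])
th=0.183;t=np.array([.508,-.2005])
def bay(x,y,z):
    c,sn=np.cos(th),np.sin(th); return np.array([t[0]+c*x-sn*y,t[1]+sn*x+c*y,.07+z])
im=cv2.cvtColor(im,cv2.COLOR_RGB2BGR); im=cv2.resize(im,None,fx=1.5,fy=1.5,interpolation=cv2.INTER_CUBIC)
for a,b in [((-.05,.04,.042),(.1,.04,.042)),((-.05,-.04,.042),(.1,-.04,.042)),((.1,-.04,.042),(.1,.04,.042)),((-.05,-.058,.062),(-.05,.058,.062)),((.175,-.2,.042),(.175,.058,.042)),((-.165,-.058,.066),(-.165,.058,.066)),((.13,-.023,.092),(.13,.023,.092)),((.13,0,.056),(.13,-.058,.056))]:
    A=w2px(T,K,bay(*a));B=w2px(T,K,bay(*b)); cv2.line(im,tuple((A*1.5+.5).astype(int).tolist()),tuple((B*1.5+.5).astype(int).tolist()),(255,0,255),1)
cv2.imwrite("pics/w2o.png",im)
E
```

```text
dict_keys(['mtx', 'hand_eye'])
3.3 [ 0.53972478 -0.19605403  0.29090866]
bay_seat [(0.8, array([ 0.5055, -0.2018,  0.073 ]))]
lip_edge [(0.94, array([ 0.4585, -0.2079,  0.1339]))]
bay_mouth [(0.95, array([ 0.5295, -0.1985,  0.1166]))]
stud_head [(0.61, array([ 0.6314, -0.1806,  0.1466]))]
stud_tongue [(0.74, array([ 0.6368, -0.2355,  0.1279]))]
```

View pics/w2o.png

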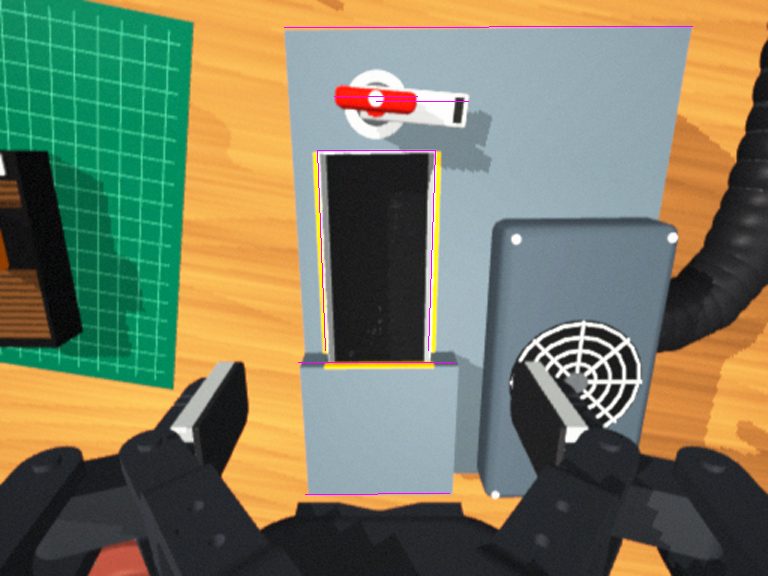

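Request:
send_rows(
  motion=[
    [[-0.3, 3.96, -0.5, 0, 0, 0.0035], [-0.3, 3.96, -0.5, 0, 0, 0.0035], [-0.3, 3.96, -0.5, 0, 0, 0.0035], [-0.3, 3.96, -0.5, 0, 0, 0.0035], [-0.3, 3.96, -0.5, 0, 0, 0.0035], [-0.3, 3.96, -0.5, 0, 0, 0.0035], [-0.3, 3.96, -0.5, 0, 0, 0.0035], [-0.3, 3.96, -0.5, 0, 0, 0.0035], [-0.3, 3.96, -0.5, 0, 0, 0.0035], [-0.3, 3.96, -0.5, 0, 0, 0.0035], [-0.3, 3.96, -0.5, 0, 0, 0.0035], [-0.3, 3.96, -0.5, 0, 0, 0.0035]],
  ],
)

```text
time: 4.6
tool_pos: [0.504, 0.2818, 0.2313]
tool_rot: [0.079, 0.703, 0.079, -0.702]
contact_force: [0.5, -0.9, 0.1]
gripper_width: 0.998
```

Request:
send_rows(
  motion=[
    [[-0.2, 3.96, -0.5, 0, 0, 0.0035], [-0.2, 3.96, -0.5, 0, 0, 0.0015], [0, 0, 0, 0, 0, 0], [0, 0, 0, 0, 0, 0], [0, 0, 0, 0, 0, 0]],
  ],
)

```text
time: 5.02
tool_pos: [0.5004, 0.359, 0.2212]
tool_rot: [-0.081, -0.702, -0.081, 0.703]
contact_force: [1.0, -0.8, -1.0]
gripper_width: 1.001
```

```bash
python3 - <<'E'
from h import *
s=manip.state(); T=c2w("wrist",s); im=snap("wrist","w3.png"); print(s["time"],s["tool_pos"])
for q in ["clean_center","clean_grip","clean_heel"]:
    r=manip.landmark_of(q,"wrist")
    print(q,[(round(d["confidence"],2),w(T,d["centre"]).round(4)) for d in r[:2]])
K=np.array(manip.calibration("wrist")["mtx"])
th=0.231;t=np.array([.4775,.3553])
def bay(x,y,z):
    c,sn=np.cos(th),np.sin(th); return np.array([t[0]+c*x-sn*y,t[1]+sn*x+c*y,.02+z])
im=cv2.cvtColor(im,cv2.COLOR_RGB2BGR); im=cv2.resize(im,None,fx=1.5,fy=1.5,interpolation=cv2.INTER_CUBIC)
def box(x0,x1,y0,y1,z):
    c=[(x0,y0,z),(x1,y0,z),(x1,y1,z),(x0,y1,z)]
    for i in range(4):
        A=w2px(T,K,bay(*c[i]));B=w2px(T,K,bay(*c[(i+1)%4])); cv2.line(im,tuple((A*1.5+.5).astype(int).tolist()),tuple((B*1.5+.5).astype(int).tolist()),(255,0,255),1)
box(-.09,.09,-.033,.033,.02); box(-.012,.042,-.008,.008,.06)
cv2.imwrite("pics/w3o.png",im)
E
```

```text
5.0167 [0.5004283  0.35895989 0.22115014]
clean_center []
clean_grip [(0.69, array([0.4902, 0.3562, 0.0601]))]
clean_heel [(0.93, array([0.5678, 0.3683, 0.0189])), (0.21, array([0.4754, 0.3577, 0.0183]))]
```

View pics/w3o.png

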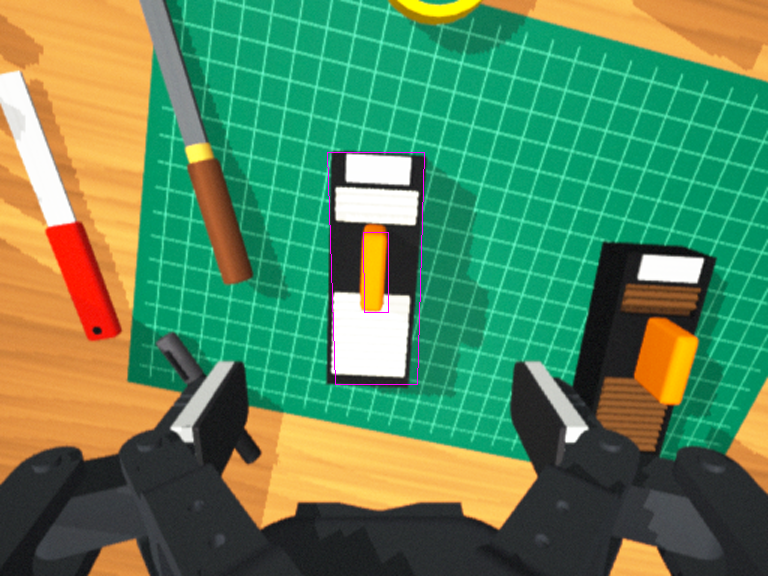

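```bash
python3 - <<'E'
from h import *
s=manip.state(); T=c2w("wrist",s);K=np.array(manip.calibration("wrist")["mtx"])
P=[px2w(T,K,u/1.5,v/1.5,.04) for u,v in [(330,153),(424,152.5),(328,384),(411,384)]]
P=np.array(P);print(P.round(4)); h=P[:2].mean(0);t=P[2:].mean(0);print((h+t)/2, np.arctan2(*(h-t)[[1,0]]),np.linalg.norm(h-t),np.linalg.norm(P[0]-P[1]))
Q=np.array([px2w(T,K,u/1.5,v/1.5,.08) for u,v in [(374,225),(373,310)]]);print(Q.round(4),np.arctan2(*(Q[0]-Q[1])[[1,0]]))
y=T_tool(s)[:3,1];print(np.arctan2(y[1],y[0])+np.pi/2, s["joint_pos"])
E
```

```text
[[0.5579 0.4054 0.04  ]
 [0.5728 0.3424 0.04  ]
 [0.3816 0.3721 0.04  ]
 [0.3967 0.307  0.04  ]]
[0.47724497 0.35672922 0.04      ] 0.19261700013752633 0.17949248350920244 0.06470950765742245
[[0.5231 0.366  0.08  ]
 [0.467  0.3539 0.08  ]] 0.21263375458266962
0.2278383916092721 [ 4.99860514e-01  3.64919839e-02  1.64559126e+00 -1.30503506e-04
  1.45880375e+00  1.84283301e+00]
```

Request:
send_rows(
  motion=[
    [[-0.3, 0.05, -3.9, 0, 0, -0.008], [-0.3, 0.05, -3.9, 0, 0, -0.008], [-0.1, 0, -3.9, 0, 0, 0], [0, 0, -3.5, 0, 0, 0], [0, 0, -2.3, 0, 0, 0], [0, 0, 0, 0, 0, 0], [0, 0, 0, 0, 0, 0]],
  ],
)

```text
time: 5.8
tool_pos: [0.4928, 0.359, 0.0454]
tool_rot: [-0.075, -0.702, -0.075, 0.704]
contact_force: [-0.0, -0.0, 0.8]
gripper_width: 1.003
```

Request:
send_rows(
  motion=[
    [[0, 0, 0, 0, 0, 0], [0, 0, 0, 0, 0, 0], [0, 0, 0, 0, 0, 0], [0, 0, 0, 0, 0, 0], [0, 0, 0, 0, 0, 0], [0, 0, 0, 0, 0, 0], [0, 0, 0, 0, 0, 0], [0, 0, 0, 0, 0, 0]],
  ],
  fingers=1,
)

```text
time: 6.47
tool_pos: [0.4938, 0.3606, 0.0472]
tool_rot: [0.075, 0.703, 0.076, -0.703]
contact_force: [-0.6, 0.5, 2.9]
gripper_width: 0.178
```

```bash
python3 - <<'E'
from h import *
s=manip.state(); print(s["time"],s["tool_pos"],s["gripper_width"],s["contact_force"])
snap("wrist","w4.png")
E
```

```text
6.4667 [0.49384783 0.36062627 0.04716595] 0.1780948535469743 [-0.57068978  0.45404988  2.92559606]
```

View pics/w4.png

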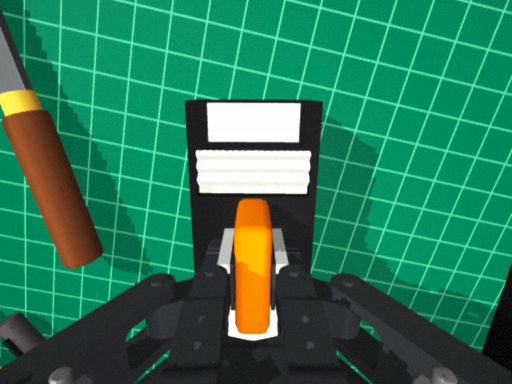

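```bash
python3 - <<'E'
from h import *
s=manip.state(); T=c2w("wrist",s);K=np.array(manip.calibration("wrist")["mtx"])
for u,v in [(187,101),(321,102)]:
    p=px2w(T,K,u,v,.04); print(p, np.linalg.inv(T_tool(s))@np.r_[p,1])
T0=T_tool(s);print(T0.round(4));print(s["joint_pos"])
E
```

```text
[0.55697633 0.40603933 0.04      ] [ 0.0072624  -0.03095602 -0.07134899  1.        ]
[0.57007185 0.34353506 0.04      ] [ 0.00724467  0.0329035  -0.0708603   1.        ]
[[ 1.100e-03  2.125e-01 -9.772e-01  4.938e-01]
 [ 5.000e-04 -9.772e-01 -2.125e-01  3.606e-01]
 [-1.000e+00 -3.000e-04 -1.200e-03  4.720e-02]
 [ 0.000e+00  0.000e+00  0.000e+00  1.000e+00]]
[ 5.09144003e-01  1.99295118e-01  1.77845625e+00 -1.00049837e-04
  1.16261544e+00  1.86580088e+00]
```

Request:
send_rows(
  motion=[
    [[0, 0, 2.5, 0, 0, 0], [0.2, -1.0, 3.7, 0, 0, 0], [0.5, -2.0, 3.5, 0, 0, 0], [0.8, -3.0, 2.8, 0, 0, 0], [1.0, -3.2, 2.4, 0, 0, 0], [1.0, -3.2, 2.3, 0, 0, 0], [1.0, -3.7, 1.2, 0.008, -0.0437, -0.0028], [1.0, -3.7, 0, 0.008, -0.0437, -0.0028], [1.0, -3.7, 0, 0.008, -0.0437, -0.0028], [1.0, -3.7, 0, 0.008, -0.0437, -0.0028], [1.0, -3.7, 0, 0.008, -0.0437, -0.0028], [1.0, -3.7, 0, 0.008, -0.0437, -0.0028]],
  ],
)

```text
time: 7.52
tool_pos: [0.5875, 0.0127, 0.2286]
tool_rot: [0.062, 0.791, 0.076, -0.604]
contact_force: [0.4, -0.4, -2.3]
gripper_width: 0.175
```

Request:
send_rows(
  motion=[
    [[1.0, -3.7, 0, 0.008, -0.0437, -0.0028], [1.0, -3.7, 0, 0.008, -0.0437, -0.0028], [1.0, -3.7, 0, 0.008, -0.0437, -0.0028], [1.0, -3.7, 0, 0.008, -0.0437, -0.0028], [0.9, -4.0, 0, 0.008, -0.0437, -0.0028], [0, 0, 0, 0, 0, 0], [0, 0, 0, 0, 0, 0], [0, 0, 0, 0, 0, 0], [0, 0, 0, 0, 0, 0]],
  ],
)

```text
time: 8.27
tool_pos: [0.6369, -0.1723, 0.2291]
tool_rot: [0.05, 0.853, 0.076, -0.513]
contact_force: [-0.0, 0.4, -2.7]
gripper_width: 0.179
```

```bash
cat >> h.py <<'E'
def rep(s):
    T=T_tool(s); th=.183; B=np.array([[np.cos(th),np.sin(th),0],[-np.sin(th),np.cos(th),0],[0,0,1]])
    p=B@(T[:3,3]-[.508,-.2005,.07]); Rb=B@T[:3,:3]
    xc=-Rb[:,2]; zc=-Rb[:,0]   # cassette x, z in bay axes
    toe=p-.109*xc-.047*zc; heel=toe+.18*xc
    print("t",round(s["time"],2),"TCPbay mm",(p*1e3).round(1),"slant",np.degrees(np.arcsin(xc[2])).round(2),"yaw err",np.degrees(np.arctan2(xc[1],xc[0])).round(2),"roll",np.degrees(np.arcsin(Rb[2,1])).round(2),"toe",(toe*1e3).round(1),"heel",(heel*1e3).round(1),"F",s["contact_force"].round(1),"w",round(s["gripper_width"],3))
E
python3 - <<'E'
from h import *
s=manip.state();rep(s);print(s["joint_pos"].round(2));snap("wrist","w5.png");snap("scene","s5.png")
E
```

```text
t 8.27 TCPbay mm [131.9   4.3 159.1] slant 27.89 yaw err 0.13 roll 0.38 toe [57.5  3.8 66.6] heel [216.6   4.1 150.8] F [-0.   0.4 -2.7] w 0.179
[-0.5  -0.12  1.84  0.34  1.05  0.77]
```

View pics/w5.png

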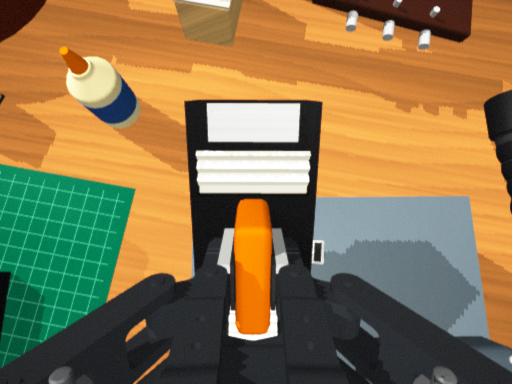

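View pics/s5.png

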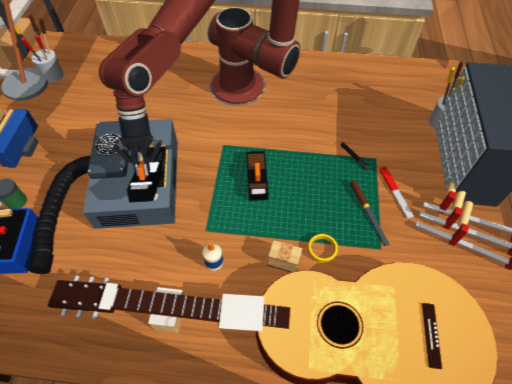

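Request:
send_rows(
  motion=[
    [[0.06, -0.33, 0, 0, 0, 0], [-1.013, -0.188, -0.528, 0, 0, 0], [-1.013, -0.188, -0.528, 0, 0, 0], [-1.013, -0.188, -0.528, 0, 0, 0], [-1.013, -0.188, -0.528, 0, 0, 0], [-1.013, -0.188, -0.528, 0, 0, 0], [-1.013, -0.188, -0.528, 0, 0, 0], [-1.013, -0.188, -0.528, 0, 0, 0], [-1.013, -0.188, -0.528, 0, 0, 0], [0, 0, 0, 0, 0, 0], [0, 0, 0, 0, 0, 0]],
  ],
)

```text
time: 9.28
tool_pos: [0.5563, -0.1922, 0.1876]
tool_rot: [0.049, 0.854, 0.075, -0.513]
contact_force: [0.4, 0.4, -3.0]
gripper_width: 0.174
```

```bash
python3 - <<'E'
from h import *
s=manip.state();rep(s);print(s["joint_pos"].round(2));snap("wrist","w6.png");im=snap("side","s6.png")
cv2.imwrite("pics/s6c.png",cv2.resize(cv2.cvtColor(im[130:230,260:390],cv2.COLOR_RGB2BGR),None,fx=5,fy=5))
E
```

```text
t 9.28 TCPbay mm [ 49.   -0.6 117.6] slant 27.99 yaw err 0.02 roll 0.43 toe [-25.2  -1.1  24.9] heel [133.8  -1.  109.4] F [ 0.4  0.4 -3. ] w 0.174
[-0.62 -0.25  2.03  0.39  1.04  0.63]
```

View pics/w6.png

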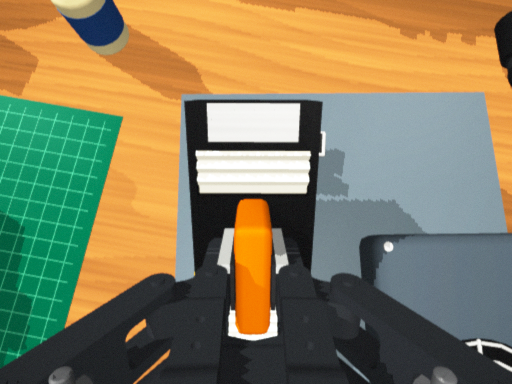

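View pics/s6c.png

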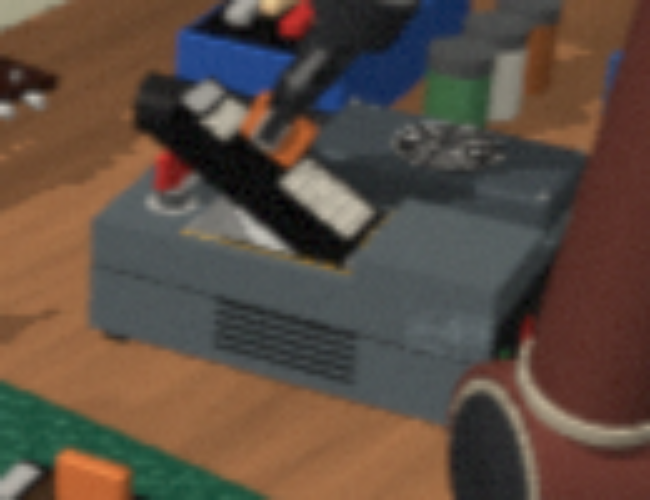

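Request:
send_rows(
  motion=[
    [[-0.81, -0.116, -0.438, 0, 0, 0], [-0.81, -0.116, -0.438, 0, 0, 0], [-0.81, -0.116, -0.438, 0, 0, 0], [-0.81, -0.116, -0.438, 0, 0, 0], [-0.8, -0.116, -0.438, 0, 0, 0], [0, 0, 0, 0, 0, 0], [0, 0, 0, 0, 0, 0]],
  ],
)

```text
time: 9.97
tool_pos: [0.5159, -0.1979, 0.1655]
tool_rot: [0.049, 0.854, 0.075, -0.513]
contact_force: [0.6, 0.4, -2.3]
gripper_width: 0.18
```

```bash
python3 - <<'E'
from h import *
s=manip.state();rep(s);print(s["joint_pos"].round(2),s["ft_torque"].round(2));snap("wrist","w7.png");im=snap("side","s7.png")
cv2.imwrite("pics/s7c.png",cv2.resize(cv2.cvtColor(im[130:230,260:390],cv2.COLOR_RGB2BGR),None,fx=5,fy=5))
E
```

```text
t 9.97 TCPbay mm [ 8.2  1.2 95.5] slant 27.98 yaw err 0.02 roll 0.43 toe [-66.    0.7   2.9] heel [93.   0.8 87.3] F [ 0.6  0.4 -2.3] w 0.18
[-0.68 -0.32  2.12  0.42  1.05  0.55] [-0.07  0.4   0.03]
```

View pics/s7c.png

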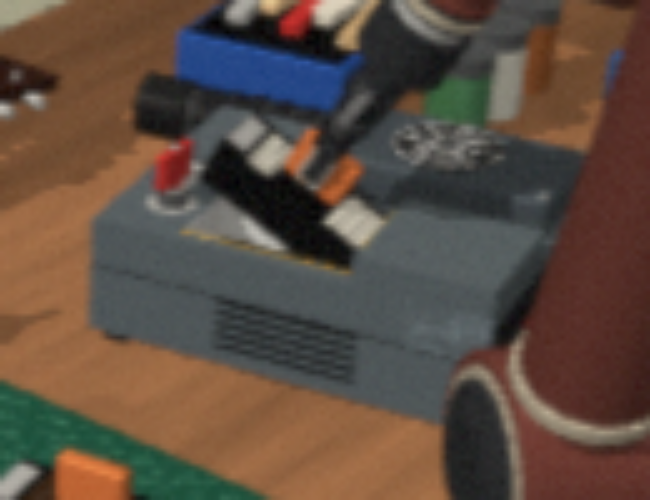

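View pics/w7.png

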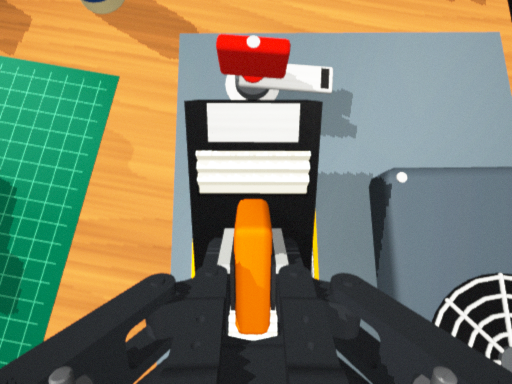

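Request:
send_rows(
  motion=[
    [[0.088, 0.016, -0.51, -0.0074, 0.0608, 0], [0.088, 0.016, -0.51, -0.0074, 0.0608, 0], [0.02, 0.004, -0.575, -0.0111, 0.0601, 0], [0.02, 0.004, -0.575, -0.0111, 0.0601, 0], [0.2, 0.037, -0.63, -0.0111, 0.0601, 0], [0.2, 0.037, -0.63, -0.0111, 0.0601, 0], [0, 0, 0, 0, 0, 0], [0, 0, 0, 0, 0, 0]],
  ],
)

```text
time: 10.73
tool_pos: [0.5237, -0.1963, 0.1318]
tool_rot: [0.061, 0.746, 0.068, -0.659]
contact_force: [-1.0, -0.5, -3.1]
gripper_width: 0.174
```

```bash
python3 - <<'E'
from h import *
s=manip.state();rep(s);print(s["joint_pos"].round(2),s["ft_torque"].round(2));snap("wrist","w8.png")
E
```

```text
t 10.73 TCPbay mm [16.2  1.3 61.8] slant 7.06 yaw err -0.03 roll 0.04 toe [-86.2   1.3   1.8] heel [92.4  1.2 23.9] F [-1.  -0.5 -3.1] w 0.174
[-0.53 -0.09  1.93  0.09  1.21  0.83] [-0.04  0.05  0.05]
```

View pics/w8.png

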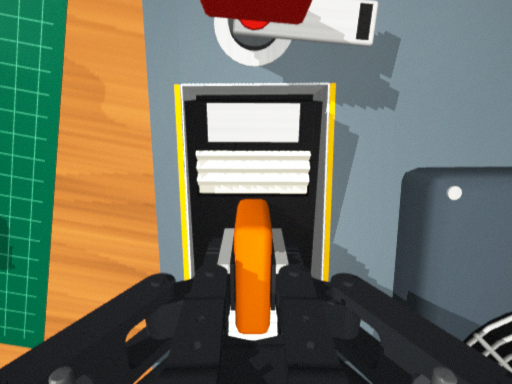

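Request:
send_rows(
  motion=[
    [[0.07, 0.013, -0.36, -0.0056, 0.0303, 0], [0.07, 0.013, -0.36, -0.0056, 0.0303, 0], [0.07, 0.013, -0.37, -0.0056, 0.0303, 0], [0.06, 0.01, -0.37, -0.0056, 0.0303, 0], [0, 0, 0, 0, 0, 0], [0, 0, -0.1, 0, 0, 0], [0, 0, 0, 0, 0, 0]],
  ],
)

```text
time: 11.37
tool_pos: [0.5264, -0.1962, 0.1171]
tool_rot: [0.065, 0.704, 0.063, -0.704]
contact_force: [2.2, 1.7, 2.1]
gripper_width: 0.179
```

```bash
python3 - <<'E'
from h import *
s=manip.state();rep(s);print(s["joint_pos"].round(2),s["ft_torque"].round(2));snap("wrist","w9.png")
E
```

```text
t 11.37 TCPbay mm [18.9  0.9 47.1] slant 0.03 yaw err -0.08 roll 0.11 toe [-90.1   0.9   0. ] heel [89.9  0.7  0.1] F [2.2 1.7 2.1] w 0.179
[-0.49  0.    1.86 -0.    1.28  0.9 ] [ 0.09 -0.05  0.01]
```

View pics/w9.png

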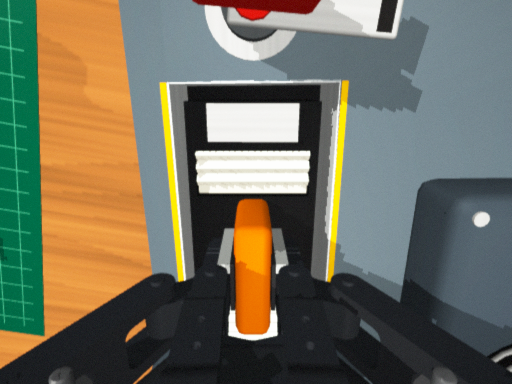

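Request:
send_rows(
  motion=[
    [[0, 0, 0, 0, 0, 0], [0, 0, 0, 0, 0, 0], [0, 0, 0, 0, 0, 0], [0, 0, 0, 0, 0, 0], [0, 0, 0, 0, 0, 0], [0, 0, 1.0, 0, 0, 0], [0, 0, 3.2, 0, 0, 0], [0, 0, 3.2, 0, 0, 0], [0, 0, 0, 0, 0, 0]],
  ],
  fingers=0.4,
)

```text
time: 12.17
tool_pos: [0.5289, -0.198, 0.1988]
tool_rot: [0.067, 0.708, 0.061, -0.701]
contact_force: [1.1, -0.9, 1.3]
gripper_width: 0.597
```

Request:
send_rows(
  motion=[
    [[0.91, 0.16, 0, 0, 0, 0.1233], [0.91, 0.16, 0, 0, 0, 0.1233], [0.91, 0.16, 0, 0, 0, 0.1233], [0.91, 0.16, 0, 0, 0, 0.1233], [0.91, 0.16, 0, 0, 0, 0.1233], [0.91, 0.16, 0, 0, 0, 0.1233], [0.91, 0.16, 0, 0, 0, 0.1233], [0.91, 0.16, 0, 0, 0, 0.1233], [0.91, 0.16, 0, 0, 0, 0.1233], [0.91, 0.16, 0, 0, 0, 0.1233], [0.91, 0.16, 0, 0, 0, 0.1233], [0.91, 0.16, 0, 0, 0, 0.1233]],
  ],
)

```text
time: 13.17
tool_pos: [0.6352, -0.177, 0.1909]
tool_rot: [0.524, 0.475, 0.523, -0.475]
contact_force: [1.2, 0.6, 1.0]
gripper_width: 0.603
```

Request:
send_rows(
  motion=[
    [[0, 0, 0, 0, 0, 0], [0, 0, 0, 0, 0, 0], [0, 0, 0, 0, 0, 0]],
  ],
)

```text
time: 13.42
tool_pos: [0.6343, -0.1771, 0.1904]
tool_rot: [0.522, 0.478, 0.521, -0.478]
contact_force: [0.1, 0.7, -0.2]
gripper_width: 0.595
```

```bash
python3 - <<'E'
from h import *
s=manip.state();T=c2w("wrist",s);K=np.array(manip.calibration("wrist")["mtx"]);print(s["time"],s["tool_pos"],s["contact_force"],s["gripper_width"],s["joint_pos"].round(2));im=snap("wrist","w10.png")
y=T_tool(s)[:3,1];print("yaw",np.arctan2(y[1],y[0]))
for q in ["stud_head","stud_tongue"]:
    for d in manip.landmark_of(q,"wrist")[:2]: print(q,d["confidence"],w(T,d["centre"]).round(4))
th=.183
def bay(x,y,z):
    c,sn=np.cos(th),np.sin(th); return np.array([.508+c*x-sn*y,-.2005+sn*x+c*y,.07+z])
im=cv2.resize(cv2.cvtColor(im,cv2.COLOR_RGB2BGR),None,fx=1.5,fy=1.5)
a=-np.pi/2-.09; u=np.array([np.cos(a),np.sin(a)]);v=np.array([-u[1],u[0]])
def L(pts):
    P=[tuple((w2px(T,K,bay(*p))*1.5+.5).astype(int).tolist()) for p in pts]
    for i in range(len(P)): cv2.line(im,P[i],P[(i+1)%len(P)],(255,0,255),1)
c=np.array([.13,0])
L([(*(c+i*.023*u+j*.0055*v),.092) for i,j in [(1,1),(1,-1),(-1,-1),(-1,1)]])
L([(-.05,.04,.042),(.1,.04,.042),(.1,-.04,.042),(-.05,-.04,.042)])
L([(*(c+.058*u+.01*v),.058),(*(c+.058*u-.01*v),.058)])
cv2.imwrite("pics/w10o.png",im); im=snap("side","s10.png")
cv2.imwrite("pics/s10c.png",cv2.resize(cv2.cvtColor(im[130:230,260:390],cv2.COLOR_RGB2BGR),None,fx=5,fy=5))
E
```

```text
13.4167 [ 0.63428169 -0.17705631  0.19042438] [ 0.14027271  0.73734368 -0.18497038] 0.5946926853091131 [-0.38  0.16  1.57 -0.    1.41 -0.47]
yaw 0.08743368807053609
stud_head 0.63 [ 0.6327 -0.1783  0.1485]
stud_tongue 0.69 [ 0.6424 -0.2332  0.1281]
```

View pics/w10o.png

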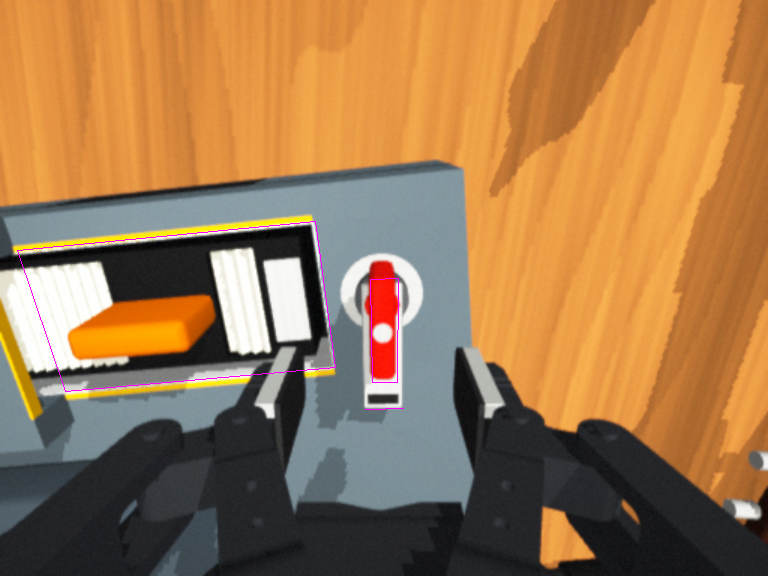

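View pics/s10c.png

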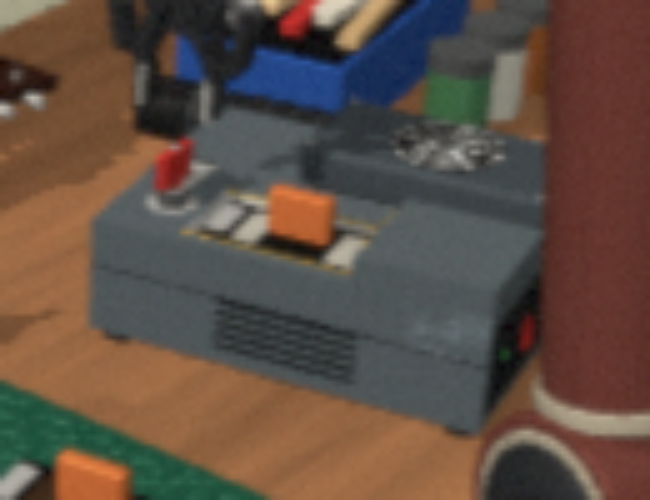

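Request:
send_rows(
  motion=[
    [[0.03, 0.02, -2.5, 0, 0, 0], [0, 0, -2.2, 0, 0, 0], [0, 0, -1.0, 0, 0, 0], [0, 0, 0, 0, 0, 0], [0, 0, 0, 0, 0, 0]],
  ],
)

```text
time: 14.03
tool_pos: [0.6345, -0.1767, 0.1328]
tool_rot: [0.522, 0.477, 0.522, -0.477]
contact_force: [0.4, 0.1, -0.0]
gripper_width: 0.601
```

Request:
send_rows(
  motion=[
    [[0, 0, 0, 0, 0, 0], [0, 0, 0, 0, 0, 0], [0, 0, 0, 0, 0, 0], [0, 0, 0, 0, 0, 0], [0, 0, 0, 0, 0, 0], [0, 0, 0, 0, 0, 0], [0, 0, 0, 0, 0, 0]],
  ],
  fingers=1,
)

```text
time: 14.62
tool_pos: [0.6357, -0.1771, 0.1345]
tool_rot: [0.523, 0.477, 0.521, -0.477]
contact_force: [-0.5, -0.7, 5.3]
gripper_width: 0.117
```

```bash
python3 - <<'E'
from h import *
s=manip.state();print(s["time"],s["tool_pos"],s["contact_force"],s["ft_torque"],s["gripper_width"],s["joint_pos"].round(2));im=snap("wrist","w11.png")
y=T_tool(s)[:3,1];print("yaw",np.arctan2(y[1],y[0]))
E
```

```text
14.6167 [ 0.63567368 -0.17707835  0.13454545] [-0.45106387 -0.71673266  5.2583482 ] [-0.00011736  0.0172394  -0.05943483] 0.11679061324545369 [-0.38  0.2   1.61 -0.    1.32 -0.47]
yaw 0.09007670114059939
```

View pics/w11.png

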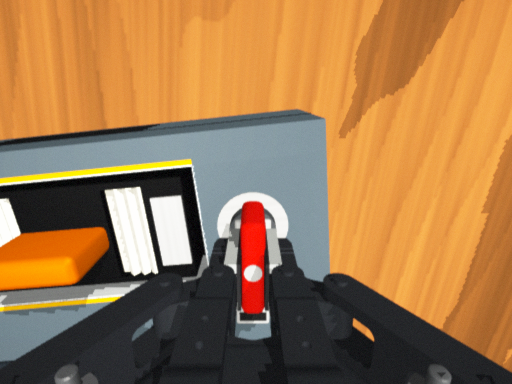

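Request:
send_rows(
  motion=[
    [[0, 0, -0.2, 0, 0, 0], [0, 0, -0.2, 0, 0, 0], [0, 0, -0.2, 0, 0, 0], [0, 0, -0.2, 0, 0, 0], [0, 0, -0.15, 0, 0, 0], [0, 0, 0, 0, 0, 0], [0, 0, 0, 0, 0, 0]],
  ],
)

```text
time: 15.25
tool_pos: [0.6357, -0.1771, 0.1257]
tool_rot: [0.523, 0.477, 0.521, -0.477]
contact_force: [-2.5, 0.6, 10.1]
gripper_width: 0.115
```

```bash
python3 - <<'E'
from h import *
s=manip.state();print(s["time"],s["tool_pos"],s["contact_force"],s["ft_torque"],s["gripper_width"])
E
```

```text
15.25 [ 0.63568257 -0.17708363  0.12570729] [-2.50697384  0.58948172 10.06966877] [ 0.14115352  0.43145486 -0.01026862] 0.11453684379949565
```

Request:
send_rows(
  motion=[
    [[0, 0, -0.06, 0, 0, 0], [0, 0, 0, 0, 0, -0.06], [0, 0, 0, 0, 0, -0.08], [0, 0, 0, 0, 0, -0.08], [0, 0, 0, 0, 0, 0]],
  ],
)

```text
time: 15.67
tool_pos: [0.6356, -0.1771, 0.1253]
tool_rot: [0.467, 0.532, 0.464, -0.532]
contact_force: [-3.4, -0.3, 10.7]
gripper_width: 0.116
```

```bash
python3 - <<'E'
from h import *
s=manip.state();print(s["time"],s["tool_pos"],s["contact_force"],s["ft_torque"],s["gripper_width"])
y=T_tool(s)[:3,1];print("yaw",np.arctan2(y[1],y[0]))
im=snap("wrist","w12.png")
E
```

```text
15.6667 [ 0.63559756 -0.17708911  0.125304  ] [-3.38806532 -0.31390302 10.68867535] [0.11652839 0.51702361 0.00844309] 0.11575470350352683
yaw -0.1324993339131267
```

View pics/w12.png

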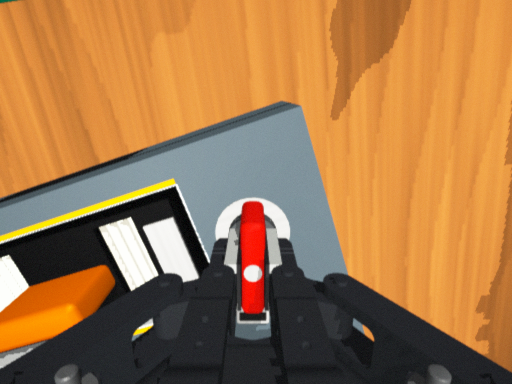

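Request:
send_rows(
  motion=[
    [[0, 0, 0, 0, 0, -0.095], [0, 0, 0, 0, 0, -0.095], [0, 0, 0, 0, 0, -0.095], [0, 0, 0, 0, 0, -0.095], [0, 0, 0, 0, 0, -0.095], [0, 0, 0, 0, 0, -0.095], [0, 0, 0, 0, 0, -0.095], [0, 0, 0, 0, 0, -0.095], [0, 0, 0, 0, 0, -0.095], [0, 0, 0, 0, 0, -0.095], [0, 0, 0, 0, 0, -0.095], [0, 0, 0, 0, 0, 0]],
  ],
)

```text
time: 16.72
tool_pos: [0.6351, -0.1768, 0.125]
tool_rot: [-0.139, -0.693, -0.137, 0.694]
contact_force: [-3.4, 0.7, 10.7]
gripper_width: 0.115
```

Request:
send_rows(
  motion=[
    [[0, 0, 0, 0, 0, -0.08], [0, 0, 0, 0, 0, -0.08], [0, 0, 0, 0, 0, -0.06], [0, 0, 0, 0, 0, 0], [0, 0, 0, 0, 0, 0]],
  ],
)

```text
time: 17.13
tool_pos: [0.6351, -0.1766, 0.1249]
tool_rot: [-0.063, -0.704, -0.062, 0.705]
contact_force: [-3.5, 1.7, 10.2]
gripper_width: 0.115
```

```bash
python3 - <<'E'
from h import *
s=manip.state();print(s["time"],s["tool_pos"],s["contact_force"],s["ft_torque"],s["gripper_width"])
y=T_tool(s)[:3,1];print("yaw",np.arctan2(y[1],y[0]))
im=snap("wrist","w13.png")
E
```

```text
17.1333 [ 0.63505589 -0.1766283   0.12492494] [-3.49938185  1.73837683 10.16692398] [0.32895375 0.67332509 0.16409967] 0.1152859786438952
yaw -1.3942136857394012
```

View pics/w13.png

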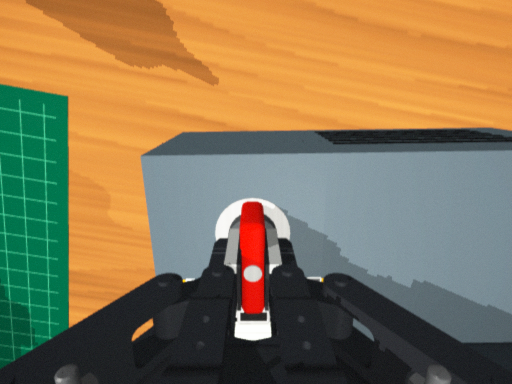

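Request:
send_rows(
  motion=[
    [[0, 0, 0, 0, 0, -0.02], [0, 0, -0.03, 0, 0, 0], [0, 0, 0.15, 0, 0, 0], [0, 0, 0.15, 0, 0, 0], [0, 0, 0.12, 0, 0, 0], [0, 0, 0, 0, 0, 0], [0, 0, 0, 0, 0, 0]],
  ],
)

```text
time: 17.77
tool_pos: [0.635, -0.1767, 0.1284]
tool_rot: [-0.056, -0.705, -0.055, 0.705]
contact_force: [-2.2, 0.9, 8.0]
gripper_width: 0.118
```

```bash
python3 - <<'E'
from h import *
s=manip.state();print(s["time"],s["tool_pos"],s["contact_force"],s["ft_torque"],s["gripper_width"])
y=T_tool(s)[:3,1];print("yaw",np.arctan2(y[1],y[0]))
E
```

```text
17.7667 [ 0.6350341  -0.17665527  0.12838637] [-2.21253979  0.89993557  8.00192262] [0.23469375 0.49287094 0.55934614] 0.11763383025691931
yaw -1.4131979818598384
```

Request:
send_rows(
  motion=[
    [[0, 0, 0, 0, 0, 0], [0, 0, 0, 0, 0, 0], [0, 0, 0, 0, 0, 0], [0, 0, 0, 0, 0, 0], [0, 0, 0, 0, 0, 0], [0, 0, 3.0, 0, 0, 0], [0, 0, 4.0, 0, 0, 0], [0, 0, 4.0, 0, 0, 0], [0, 0, 1, 0, 0, 0], [0, 0, 0, 0, 0, 0]],
  ],
  fingers=0.4,
)

```text
time: 18.6
tool_pos: [0.6373, -0.1777, 0.2533]
tool_rot: [0.057, 0.708, 0.053, -0.702]
contact_force: [0.1, -0.5, -0.1]
gripper_width: 0.599
```

```bash
python3 - <<'E'
from h import *
s=manip.state();T=c2w("wrist",s);print(s["time"],s["tool_pos"],s["contact_force"])
im=snap("wrist","w14.png")
for q in ["stud_head","stud_tongue","clean_heel","clean_grip"]:
    for d in manip.landmark_of(q,"wrist")[:2]: print(q,d["confidence"],w(T,d["centre"]).round(4))
im=snap("side","s14.png")
cv2.imwrite("pics/s14c.png",cv2.resize(cv2.cvtColor(im[130:230,260:390],cv2.COLOR_RGB2BGR),None,fx=5,fy=5))
E
```

```text
18.6 [ 0.63726058 -0.17770333  0.25330272] [ 0.09232059 -0.47480368 -0.06167811]
stud_head 0.91 [ 0.6318 -0.1771  0.1415]
stud_tongue 0.9 [ 0.5794 -0.187   0.1209]
stud_tongue 0.41 [0.4568 0.1329 0.0207]
clean_heel 0.83 [ 0.5982 -0.1835  0.086 ]
clean_grip 0.97 [ 0.5235 -0.199   0.1305]
clean_grip 0.62 [0.4554 0.1321 0.0222]
```

View pics/w14.png

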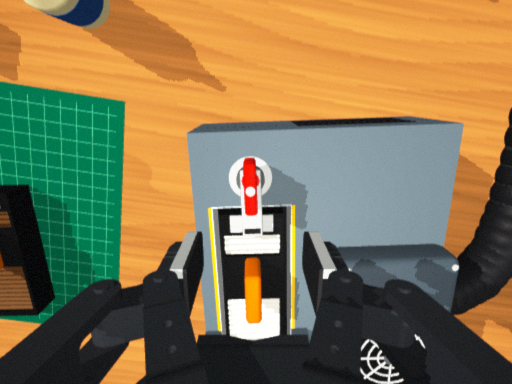

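View pics/s14c.png

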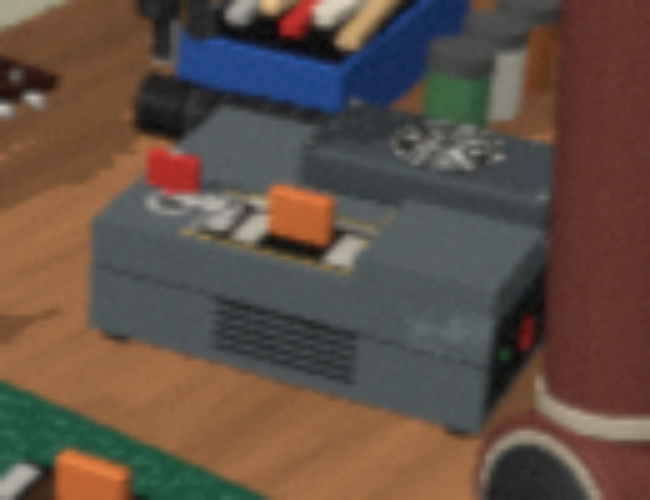

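```bash
python3 - <<'E'
from h import *
s=manip.state();T=c2w("wrist",s);K=np.array(manip.calibration("wrist")["mtx"])
for i in range(6):
    manip.grab_frame("wrist"); print([w(T,d["centre"]).round(4) for q in ["stud_head","stud_tongue"] for d in manip.landmark_of(q,"wrist")[:1]])
for n in ["side","scene"]:
    T2=c2w(n); snap(n,n+"15.png"); print(n,[w(T2,d["centre"]).round(4) for q in ["stud_head","stud_tongue","clean_center"] for d in manip.landmark_of(q,n)[:1]])
im=manip.grab_frame("wrist"); im=cv2.cvtColor(im,cv2.COLOR_RGB2BGR)[130:350,180:330]; im=cv2.resize(im,None,fx=2.7,fy=2.7,interpolation=cv2.INTER_CUBIC)
th=.183
def bay(x,y,z):
    c,sn=np.cos(th),np.sin(th); return np.array([.508+c*x-sn*y,-.2005+sn*x+c*y,.07+z])
def L(pts,col):
    P=[tuple(((w2px(T,K,bay(*p))-[180,130])*2.7+1).astype(int).tolist()) for p in pts]
    for i in range(len(P)): cv2.line(im,P[i],P[(i+1)%len(P)],col,1)
L([(.13+i*.023,j*.0055,.0865) for i,j in [(1,1),(1,-1),(-1,-1),(-1,1)]],(255,0,255))
L([(.072,.01,.0525),(.072,-.01,.0525)],(0,255,0))
L([(.09,.033,.04),(.09,-.033,.04)],(255,255,0))
cv2.imwrite("pics/w15.png",im);print(manip.state()["time"])
E
```

```text
[array([ 0.6308, -0.176 ,  0.1418]), array([ 0.5784, -0.1896,  0.1177])]
[array([ 0.632 , -0.1783,  0.142 ]), array([ 0.5763, -0.1877,  0.1194])]
[array([ 0.6315, -0.1809,  0.1382]), array([ 0.5772, -0.1879,  0.1189])]
[array([ 0.6318, -0.1765,  0.1351]), array([ 0.5767, -0.1877,  0.1191])]
[array([ 0.6316, -0.1787,  0.1384]), array([ 0.5763, -0.1871,  0.1196])]
[array([ 0.6301, -0.1778,  0.1393]), array([ 0.5751, -0.1906,  0.1208])]
side [array([ 0.6388, -0.1718,  0.1409]), array([ 0.582 , -0.1909,  0.1188]), array([ 0.5063, -0.2001,  0.0902])]
scene [array([ 0.5806, -0.1873,  0.1202]), array([ 0.5113, -0.2023,  0.0897])]
20.25
```

View pics/w15.png

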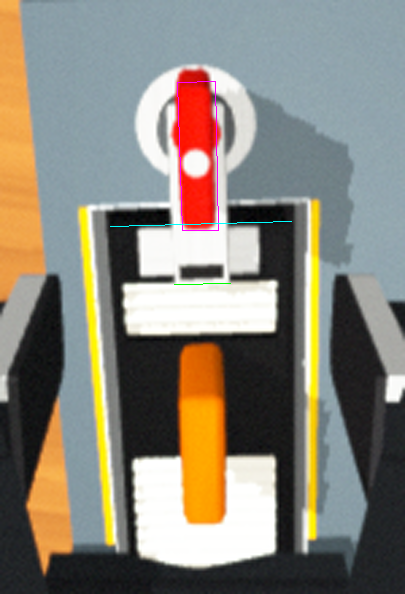

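View pics/scene15.png

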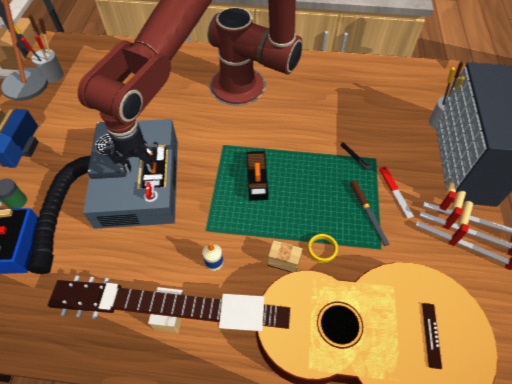

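Request:
send_rows(
  motion=[
    [[-0.1, 0.05, -2.0, 0, 0, 0], [-0.1, 0, -2.0, 0, 0, 0], [0, 0, -2.0, 0, 0, 0], [0, 0, -2.0, 0, 0, 0], [0, 0, -0.8, 0, 0, 0], [0, 0, 0, 0, 0, 0], [0, 0, 0, 0, 0, 0], [0, 0, 0, 0, 0, 0]],
  ],
  fingers=1,
)

```text
time: 20.92
tool_pos: [0.6337, -0.1766, 0.1606]
tool_rot: [0.056, 0.705, 0.054, -0.705]
contact_force: [1.0, -0.2, 0.2]
gripper_width: -0.001
```

Request:
send_rows(
  motion=[
    [[0, 0, -0.2, 0, 0, 0], [0, 0, 0, 0, 0, 0]],
  ],
)

```text
time: 21.08
tool_pos: [0.6332, -0.1764, 0.1577]
tool_rot: [-0.056, -0.705, -0.054, 0.705]
contact_force: [0.4, 0.2, -0.0]
gripper_width: -0.002
```

Request:
send_rows(
  motion=[
    [[0, 0, -0.1, 0, 0, 0], [0, 0, 0, 0, 0, 0]],
  ],
)

```text
time: 21.25
tool_pos: [0.6332, -0.1764, 0.1566]
tool_rot: [-0.056, -0.705, -0.054, 0.705]
contact_force: [-0.6, -0.4, 0.6]
gripper_width: -0.004
```

Request:
send_rows(
  motion=[
    [[0, 0, -0.05, 0, 0, 0], [0, 0, 0, 0, 0, 0]],
  ],
)

```text
time: 21.42
tool_pos: [0.6333, -0.1764, 0.1566]
tool_rot: [-0.056, -0.705, -0.054, 0.705]
contact_force: [-1.6, 0.3, 5.0]
gripper_width: -0.002
```

Request:
send_rows(
  motion=[
    [[0, 0, -0.05, 0, 0, 0], [0, 0, 0, 0, 0, 0]],
  ],
)

```text
time: 21.58
tool_pos: [0.6333, -0.1765, 0.1566]
tool_rot: [-0.056, -0.705, -0.054, 0.705]
contact_force: [-1.0, 0.9, 7.2]
gripper_width: -0.002
```

Request:
send_rows(
  motion=[
    [[0, 0, -0.05, 0, 0, 0], [0, 0, 0, 0, 0, 0]],
  ],
)

```text
time: 21.75
tool_pos: [0.6334, -0.1765, 0.1563]
tool_rot: [0.056, 0.705, 0.054, -0.705]
contact_force: [-2.2, 0.2, 8.5]
gripper_width: 0.001
```

Request:
send_rows(
  motion=[
    [[0, 0, 1.0, 0, 0, 0], [0, 0, 3.0, 0, 0, 0], [0, 0, 4.0, 0, 0, 0], [0, 0, 4.0, 0, 0, 0], [0, 0, 0, 0, 0, 0], [0, 0, 0, 0, 0, 0], [0, 0, 0, 0, 0, 0]],
  ],
)

```text
time: 22.33
tool_pos: [0.6328, -0.1762, 0.2743]
tool_rot: [-0.056, -0.704, -0.055, 0.705]
contact_force: [-1.0, -1.0, -0.7]
gripper_width: -0.004
```

```bash
python3 - <<'E'
from h import *
s=manip.state();print(s["time"],s["tool_pos"],s["contact_force"]);im=snap("wrist","w16.png")
E
```

```text
22.3333 [ 0.63275603 -0.17619914  0.2743173 ] [-0.9983514  -1.02342695 -0.70669739]
```

View pics/w16.png

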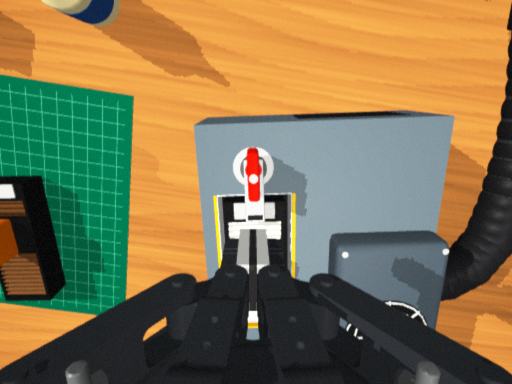

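The wing (253,175) and tongue (253,210) point straight down the bay, over the heel strip, and the gripper is clear of everything.

```bash
python3 -c "
from plant import manip
print(manip.job_done())"
```

```text
the job is handed in; nothing more can be done
None
```

The clean cassette is in the bay and locked, and I handed the job in at about 22.4 s of the 54 s allowed.

**Fitting:** I gripped the cassette by its rib and slid it under the lip at a 28° slant until the toe was about 3 mm above the seat and 34 mm from the toe wall. I then laid it level. By arm pose, its centre ended within about 1 mm of the seat centre, and the wrist force showed the seat carrying its weight.

**Locking:** I pushed the stud in about 9.5 mm and turned it about 1.5 rad clockwise to its stop, then let it rise and released it.

**Last checks:**
- **Tongue:** The final wrist picture shows the wing and tongue pointing straight down the bay, over the cassette's heel strip.
- **Notch depth:** The camera height estimates of the stud disagreed, at roughly 6 to 8 mm pushed in, so they could not separate locked (5.5 mm) from part-way (8 mm). A light touch on the wing top settled it: contact came at 156.6 mm, where 5.5 mm pushed in gives 156.5. It only began to give at about 8 N, the spring force expected there.
- **Other items:** The spent cassette and the other bench items looked unmoved in the overview picture before that touch test. After it, I took only a wrist picture, which shows part of the bench.

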